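Press the canister's sprung inner lid home with the wooden tamper

ROBOT

A 6-joint arm with a two-finger parallel gripper is mounted at the origin on the work surface. World frame = base frame: x ahead of the robot, y to its left, z up, the work surface at z = 0. Lengths are in m, angles in rad, forces in N, time in s.
With the tool pointing down it reaches from about 0.35 to 1 m from the base axis. Payload 7.1 kg.
Tool frame: the origin (TCP) lies on the front face of the gripper's body, between the roots of the fingers; the fingertips stand 73 mm ahead of it and the grasp point (between the pads) lies 54 mm ahead of it (manip.tips_ahead is the distance from the TCP to the fingertips, in m); z points along the fingers, y is the line along which they close (so a half turn about z gives the same grasp; the last joint's range is limited). The gripper opens to 85 mm and grips with 20 to 120 N. Pads are 22 mm wide; open, the fingers measure 114 mm over their backs; the gripper's body (76 mm by 85 mm) begins 54 mm behind the grasp point. The pads swing forward as they close: fully open they stand 13 mm farther back than shut.
Start: joints at [1.228, 0.423, 1.63, -0, 1.089, -0.019], TCP at [0.199, 0.593, 0.304] pointing down, gripper open.
Joint ranges: [-3, 3], [-0.9, 2.11], [0.09, 2.58], [-1.31, 4.45], [0.11, 2.69], [-2.54, 2.54]. Speed limits (rad/s): [2.39, 2.39, 3.01, 3.14, 3.14, 3.14].

INTERFACE

Orientations are given as a unit quaternion [w, x, y, z].
In Python, from station import manip gives the robot as it stands.
- The arm moves only by the tool play_rows, never from a script. Its arguments are lists of equal length, an entry for each row: "linear": the shift along the tool's x, y, z in cm, a list of three; "twist": the turn, a rotation vector about the tool's x, y, z in rad, a list of three. A call has 1 to 8 rows; each row shifts and turns the commanded pose from where the row before left it, along the tool's axes as they then stand; what a row does not reach is not made up. A row lasts 1/8 s, in which the tool goes at most 62.5 mm and 10.7 degrees, less where a joint would pass 70% of its speed; a pose out of reach is approached as far as the arm can. A call with a gripper value outside its range is refused whole. "gripper" is the closure, from 0 (fully open) to 1 (shut), set as the call begins (left out, the last holds). The fingers move at their own pace and stop on an object; "newtons" is the grip in N (left out, the last holds). Time passes only in rows, so rows that do not move let the fingers close. It gives the time, the measured TCP pose, the force, the opening and the grip force at its end, in the units of the state.
- manip.observe(): the state, without advancing time (a new reading comes with each control period).
- manip.capture(name): name is "scene" or "top" or "wrist"; returns a dict with "color" (384x512x3 uint8, red, green, blue), "range_z" (384x512 float32, m along the optical axis (not along the pixel's ray), 0 where there is no reading), "mtx" (3x3 intrinsics, pixels), "k1" (the pictures are not rectified: a ray, as slopes to the right and down, at radius r is drawn at 1 + k1 r^2 times it, then the intrinsics apply), "view" (4x4, takes a point from world to camera coordinates). Camera axes: x right, y down, z forward; pixel columns grow to the right and rows downward; lengths in m; the calibration is good to about 2 mm. A picture is of the moment at which its call begins.
- manip.close_job(): hands the job in; it is judged then, once.
The state is a dict: "time": time; "joint_pos": joint angles; "joint_vel": joint speeds; "joint_efforts": joint torques, N m; "tool_pos": TCP position; "tcp_rot": TCP orientation; "contact_force": force on the tool from outside, world axes, zero at the start; "ft_torque": the same for the moment, N m; "opening": opening from 0.0 (shut) to 1.0 (fully open); "grasp_force": force on a finger pad.
Only numpy, scipy, OpenCV 4.12 (cv2) and the standard library are available. Lean on these libraries where they do the work, as an engineer would, in place of code of your own. Each camera call takes 0.05 s, during which the arm holds its last target. There are 200 camera calls.

TASK

The steel canister's sprung inner lid is riding high and crooked. Take the wooden tamper that leans on the chakla board, stand it upright on its foot on the board and let go, then take it again from above by the top of its handle and press the inner lid squarely down until you feel it bottom out, level; hold it there a moment, without leaning on it harder than 45 N and without the fingers touching the lid. Finally stand the tamper upright on the chakla again and let go; leave the turntable of jars, the ladle and the small steel bowl where they are.

Things in the scene. Friction and masses are not known exactly. Their poses are not given: they have to be found in the camera images.
- tamper_mid (a point): Middle of the wooden tamper (loose, 120 to 260 g): flat square foot 60 x 60 x 14 mm, plain square handle 26 x 26 mm up from its centre (34 mm collar for 5 mm above the foot), 120 mm tall overall. This point is on the axis, 60 mm above the foot's underside. Own z runs along the handle, foot to free end; x and y are square to the faces of foot and handle.
- tamper: The same tamper; origin at the centre of its foot's underside, same axes. At the start it leans: a foot edge on the platform beyond the chakla, the handle (95 mm up from the foot's underside) on the chakla's rim, z pointing over the board, roughly towards its middle and the robot, about 17 degrees up from level, own x nearly straight up.
- chakla: Round wooden rolling board, fixed, 210 mm across, flat top 45 mm above the platform; origin at the centre of its underside on the platform, z up.
- canister: Square open-topped steel canister, fixed, 85 x 85 mm outside, 76 x 76 mm inside, 78 mm high, the rolled rim at most 3 mm thicker outside; origin at the centre of its underside, x and y square to its walls.
- plate: Sprung inner lid in the canister: flat square metal plate 70 x 70 x 6 mm; origin at the centre of its top face, z out of it. It slides (top face 62 mm above the canister's underside at the highest, 38 mm at the hard stop) against 8 to 11 N of spring and seal, and rocks up to 0.15 rad about its middle. The seal holds it where it is left. A flat foot pressed squarely levels it.
- susan_jar (a point): Bystander: cap of one of the six small glass jars (48 mm wide, 73 mm tall) standing fixed on a black turntable 260 mm across at the left, whose middle lies 88 mm from the jar; its top is 26 mm up, the jars' caps 99 mm. Leave the turntable unturned.
- ladle: Bystander: steel ladle lying at the right; origin under its 68 mm wide, 22 mm tall bowl, the handle runs 240 mm along its own x.
- katori: Bystander: small steel bowl 72 mm wide, 36 mm tall, between board and canister on the robot's side; origin at its underside.
Things that resemble listed ones, but are neither listed nor needed, are in the scene too. Leave any green look-alike of the tamper alone.

How it is judged:
By the outcome, as a careful person would: the job done as asked, in the order asked, and still so for the second after the job is handed in, with the robot touching nothing.
It also fails if it takes over 64 s, if anything falls off the work surface, if the arm or the gripper's body presses on something with over 40 N, if the wrist force passes 120 N, or if a joint passes its speed limit or range.

## Working session

There is one attempt and no reset: what is moved stays moved. The work goes in short steps, Python scripts to look and compute and a tool call to move; the robot and the scene stay as the last step left them, time stands still between calls to the robot, and variables do not carry over. Pictures are saved under pics/ and viewed, at most 10 in all, crops included, and the job is handed in when it is done.

Besides the shell and the picture viewer there is one more tool, called after "Emit:" as name(argument=value, ...) on one line, values as JSON. play_rows: Moves the arm, as the interface text tells. Its arguments: {"type":"object","properties":{"linear":{"type":"array","items":{"type":"array","items":{"type":"number"}}},"twist":{"type":"array","items":{"type":"array","items":{"type":"number"}}},"gripper":{"type":"number"},"newtons":{"type":"number"}},"required":["linear","twist"]}

```bash
mkdir -p pics; ls
cat > h.py <<'E'
import numpy as np, cv2
from station import manip
from scipy.spatial.transform import Rotation as R
def cap(n):
    c=manip.capture(n); np.savez('pics/'+n+'.npz',**{k:np.asarray(v) for k,v in c.items()}); return c
def load(n): return dict(np.load('pics/'+n+'.npz'))
def pts(c,uv,z=None):
    """world points of pixels uv (N,2) by depth"""
    uv=np.atleast_2d(np.asarray(uv,float)); M=c['mtx']; k=float(c['k1'])
    d=np.c_[(uv[:,0]-M[0,2])/M[0,0],(uv[:,1]-M[1,2])/M[1,1]]
    s=d.copy()
    for _ in range(10): s=d/(1+k*(s**2).sum(1,keepdims=True))
    V=np.linalg.inv(c['view']); r=np.c_[s,np.ones(len(s))]
    if z is None: t=c['range_z'][uv[:,1].round().astype(int),uv[:,0].round().astype(int)]
    else: w=r@V[:3,:3].T; t=(z-V[2,3])/w[:,2]
    return (r*t[:,None])@V[:3,:3].T+V[:3,3]
def cloud(c):
    h,w=c['range_z'].shape; u,v=np.meshgrid(np.arange(w),np.arange(h))
    return pts(c,np.c_[u.ravel(),v.ravel()]).reshape(h,w,3)
def save(img,n,s=1):
    cv2.imwrite('pics/'+n+'.png',cv2.resize(img[:,:,::-1],None,fx=s,fy=s,interpolation=cv2.INTER_CUBIC))
def tool():
    o=manip.observe(); q=o['tcp_rot']; return np.array(o['tool_pos']),R.from_quat([q[1],q[2],q[3],q[0]]),o
E
python3 - <<'E'
from h import *
for n in('scene','top'):
    c=cap(n); save(c['color'],n+'0',1.5)
    print(n,c['mtx'].tolist(),c['k1'],np.linalg.inv(c['view'])[:3].round(3).tolist())
p,r,o=tool(); print(p,r.as_matrix().round(3).tolist(),o)
E
```

```text
pics
scene [[429.39463439042714, 0.0, 257.2762593201329], [0.0, 429.39463439042714, 192.44820342660046], [0.0, 0.0, 1.0]] -0.10942822385235973 [[0.045, 0.811, -0.584, 1.353], [0.999, -0.045, 0.015, 0.034], [-0.014, -0.584, -0.812, 1.135]]
top [[403.9999551255383, 0.0, 254.95842515845305], [0.0, 403.9999551255383, 187.17815350954493], [0.0, 0.0, 1.0]] 0.025823794095125318 [[-0.026, -0.979, 0.201, 0.331], [-1.0, 0.025, -0.011, 0.034], [0.006, -0.201, -0.98, 1.368]]
[0.19870421 0.59214275 0.30320612] [[-0.948, 0.318, -0.0], [0.318, 0.948, -0.001], [-0.0, -0.001, -1.0]] {'time': 0.1, 'joint_pos': array([ 1.22799631e+00,  4.23769468e-01,  1.63064938e+00, -4.32697175e-05,
        1.08857402e+00, -1.90239594e-02]), 'joint_vel': array([ 9.26659799e-04, -2.67294263e-03, -1.97766158e-03,  6.26891035e-05,
       -1.47097638e-03, -2.28742227e-04]), 'joint_efforts': array([-3.98810489e-04, -5.58428550e+01, -2.82443422e+01, -4.23271308e-05,
        3.04909190e-03,  5.42539351e-05]), 'tool_pos': array([0.19870421, 0.59214275, 0.30320612]), 'tcp_rot': array([-1.07120334e-04,  1.61171881e-01,  9.86926104e-01, -6.92130883e-04]), 'contact_force': array([0.58816245, 0.12683508, 0.39445423]), 'ft_torque': array([-0.00399011, -0.0239508 ,  0.0248427 ]), 'grasp_force': 0.0, 'opening': 0.9985121609491374}
```

View pics/scene0.png

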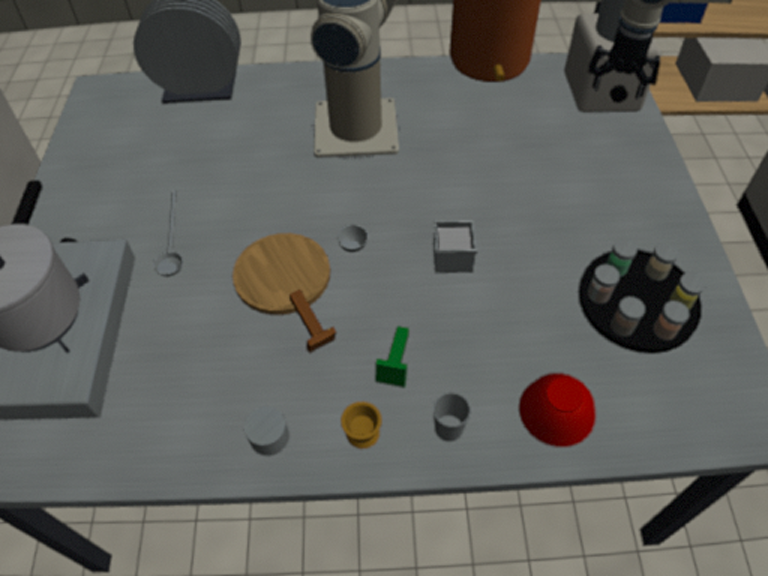

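View pics/top0.png

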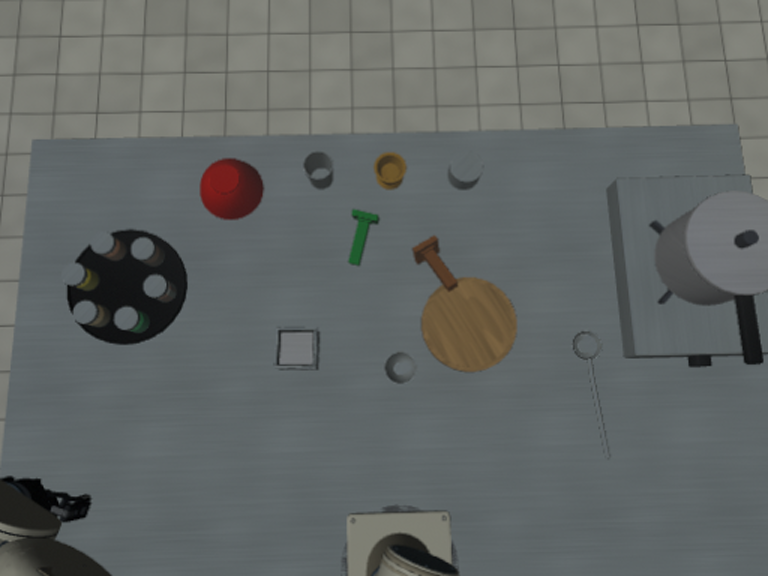

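The brown tamper is at (437,263) in the top picture, foot at (426,246) and handle end at (455,287), with its handle on the chakla (469,324). The look-alike is green, at (362,237), and stays put. The canister is at (298,348), the katori at (400,367) and the ladle at (587,345). The jars are on the left.

```bash
cat > m1.py <<'E'
from h import *
c=load('top'); P=cloud(c); s=load('scene'); Q=cloud(s)
def show(n,P,u,v): print(n,P[int(v/1.5),int(u/1.5)].round(4))
for n,u,v in[('table',520,430),('table2',350,300),('chakla',475,340),('plate',298,348),('katori',400,367),('ladle',587,345),('jar',156,286),('foot',426,246),('hand',450,282)]: show(n,P,u,v)
# chakla: circle of wood-coloured pts at z ~ median
C=c['color'].astype(int)
def fit(mask,P):
    p=P[mask]; return p
def chakla(P,C):
    z=P[...,2]; m=(z>.035)&(z<.055)&(C[...,0]-C[...,2]>40)
    n,l,st,ce=cv2.connectedComponentsWithStats(m.astype(np.uint8)); k=1+st[1:,4].argmax(); m=l==k
    (x,y),r=cv2.minEnclosingCircle(P[m][:,:2].astype(np.float32)); return x,y,r,np.median(P[m][:,2])
def obj(P,x0,x1,y0,y1,z0,z1):
    return (P[...,0]>x0)&(P[...,0]<x1)&(P[...,1]>y0)&(P[...,1]<y1)&(P[...,2]>z0)&(P[...,2]<z1)
for nm,P_,c_ in(('top',P,c),('scene',Q,s)):
    C=c_['color'].astype(int)
    print(nm,'chakla',np.round(chakla(P_,C),4))
    k=P_[int(348/1.5),int(298/1.5)] if nm=='top' else P_[int(240/1.5),int(455/1.5)]
    m=obj(P_,k[0]-.08,k[0]+.08,k[1]-.08,k[1]+.08,.07,.09); p=P_[m]
    if len(p)>5:
        print('rim',len(p),np.median(p[:,2]),cv2.minAreaRect((p[:,:2]*1000).astype(np.float32)))
    m=obj(P_,k[0]-.033,k[0]+.033,k[1]-.033,k[1]+.033,.03,.072); p=P_[m]
    if len(p)>5:
        A=np.c_[p[:,:2]-k[:2],np.ones(len(p))]; print('plate',k,len(p),np.linalg.lstsq(A,p[:,2],rcond=None)[0],p[:,2].min(),p[:,2].max())
    # brown tamper
    hsv=cv2.cvtColor(c_['color'],cv2.COLOR_RGB2HSV); r=C[...,0]/(C[...,2]+1)
    m=(r>2.2)&(C[...,0]-C[...,1]>30)&(P_[...,0]>.5)&(P_[...,0]<.85)&(P_[...,1]>-.2)&(P_[...,1]<.1)
    p=P_[m]; print('tamper px',len(p),p.min(0),p.max(0)); np.save('pics/tp_'+nm+'.npy',p)
t=c['color'][130:270,240:360]; save(t,'croptop',4.5)
t=s['color'][140:260,150:270]; save(t,'cropscene',4.5)
E
python3 m1.py
```

```text
table [ 0.2728 -0.2727 -0.0009]
table2 [5.688e-01 9.450e-02 5.000e-04]
chakla [ 0.4673 -0.1776  0.0488]
plate [0.4568 0.2065 0.058 ]
katori [ 0.4162 -0.014   0.0005]
ladle [ 4.527e-01 -4.379e-01 -3.000e-04]
jar [0.5951 0.5008 0.096 ]
foot [ 0.6768 -0.0808  0.0581]
hand [ 0.5894 -0.1278  0.0785]
top chakla [ 0.504  -0.168   0.1036  0.0447]
rim 226 0.0759424342604188 ((456.3913269042969, 209.39605712890625), (89.36792755126953, 89.14591217041016), 87.69525146484375)
plate [0.45682627 0.20650244 0.05798368] 424 [-0.08626611  0.04889473  0.05989007] 0.049981810744116784 0.07170416693108406Traceback (most recent call last):
  File "m1.py", line 28, in <module>
    p=P_[m]; print('tamper px',len(p),p.min(0),p.max(0)); np.save('pics/tp_'+nm+'.npy',p)
                                      ~~~~~^^^
    return umr_minimum(a, axis, None, out, keepdims, initial, where)
ValueError: zero-size array to reduction operation minimum which has no identity
```

```bash
sed -i "s/(r>2.2)&(C\[...,0\]-C\[...,1\]>30)/(C[...,0]>1.75*C[...,1])\&(C[...,1]>1.2*C[...,2])/; s/p.min(0),p.max(0))/p.min(0) if len(p) else 0,p.max(0) if len(p) else 0)/" m1.py
python3 - <<'E'
from h import *
c=load('top');s=load('scene')
for u,v in[(426,246),(440,268),(450,282),(475,340),(420,252)]: print(c['color'][int(v/1.5),int(u/1.5)])
for u,v in[(312,320),(320,342),(275,275)]: print('s',s['color'][int(v/1.5),int(u/1.5)])
E
python3 m1.py | tail -8
```

```text
[56 42 34]
[86 59 39]
[86 59 40]
[102  83  56]
[63 47 35]
s [95 59 25]
s [50 31 16]
s [123  96  58]
top chakla [ 0.504  -0.168   0.1036  0.0447]
rim 226 0.0759424342604188 ((456.3913269042969, 209.39605712890625), (89.36792755126953, 89.14591217041016), 87.69525146484375)
plate [0.45682627 0.20650244 0.05798368] 424 [-0.08626611  0.04889473  0.05989007] 0.049981810744116784 0.07170416693108406
tamper px 0 0 0
scene chakla [ 0.5058 -0.1697  0.1055  0.0452]
rim 231 0.07642256212487508 ((459.63238525390625, 207.5072479248047), (90.94625091552734, 92.36846923828125), 86.8466567993164)
plate [0.4577313  0.20803699 0.0599432 ] 278 [-0.07886938  0.02483449  0.06095011] 0.0525193190898563 0.06802892191668652
tamper px 28 [ 0.60668838 -0.13661795  0.02490334] [ 0.70365015 -0.06007667  0.07290933]
```

```bash
cat > fit.py <<'E'
from h import *
from scipy.optimize import least_squares
def sdf(q):
    def box(q,lo,hi,hx):
        d=np.c_[np.abs(q[:,0])-hx,np.abs(q[:,1])-hx,np.abs(q[:,2]-(lo+hi)/2)-(hi-lo)/2]
        return np.linalg.norm(np.maximum(d,0),axis=1)+np.minimum(d.max(1),0)
    return np.minimum.reduce([box(q,0,.014,.03),box(q,.014,.019,.017),box(q,.014,.12,.013)])
def fit(p,x0):
    f=lambda x: sdf((p-x[:3])@R.from_rotvec(x[3:]).as_matrix())
    s=least_squares(f,x0,loss='soft_l1',f_scale=.002)
    return s.x,np.abs(f(s.x)).mean()
def tpts(c,P,lo,hi,chak=(.505,-.169)):
    d=np.hypot(P[...,0]-chak[0],P[...,1]-chak[1]); m=(P[...,2]>np.where(d<.112,.054,.008))
    for i in range(3): m&=(P[...,i]>lo[i])&(P[...,i]<hi[i])
    return m
if __name__=='__main__':
    a=[]
    for n in('top','scene'):
        c=load(n);P=cloud(c); C=c['color'].astype(float)
        m=tpts(c,P,(.55,-.2,0),(.75,-.02,.12))&(C[...,0]>1.2*C[...,1])
        p=P[m]; a.append(p); print(n,len(p),p.min(0).round(3),p.max(0).round(3))
    z=np.array([.57-.68,-.14+.08,.035]); z/=np.linalg.norm(z)
    x=np.array([0,0,1.])-z*z[2]; x/=np.linalg.norm(x); y=np.cross(z,x)
    x0=np.r_[.68,-.085,.03,R.from_matrix(np.c_[x,y,z]).as_rotvec()]
    for p in a+[np.vstack(a)]:
        x,e=fit(p,x0); M=R.from_rotvec(x[3:]).as_matrix()
        print(x[:3].round(4),e.round(4),'z',M[:,2].round(3),'x',M[:,0].round(3),'elev',np.degrees(np.arcsin(M[2,2])).round(1),'end',(x[:3]+.12*M[:,2]).round(4),'95',(x[:3]+.095*M[:,2]).round(4))
E
python3 fit.py
```

```text
top 394 [ 0.573 -0.143  0.009] [ 0.7   -0.05   0.081]
scene 446 [ 0.582 -0.145  0.014] [ 0.706 -0.053  0.078]
[ 0.6808 -0.0769  0.0277] 0.0016 z [-0.829 -0.47   0.303] x [0.274 0.131 0.953] elev 17.7 end [ 0.5814 -0.1333  0.0641] 95 [ 0.6021 -0.1215  0.0565]
[ 0.6829 -0.0791  0.0283] 0.0014 z [-0.831 -0.469  0.3  ] x [0.26  0.149 0.954] elev 17.4 end [ 0.5832 -0.1354  0.0643] 95 [ 0.6039 -0.1237  0.0568]
[ 0.682  -0.0783  0.0281] 0.0016 z [-0.831 -0.467  0.303] x [0.267 0.142 0.953] elev 17.6 end [ 0.5823 -0.1344  0.0644] 95 [ 0.6031 -0.1227  0.0568]
```

View pics/croptop.png

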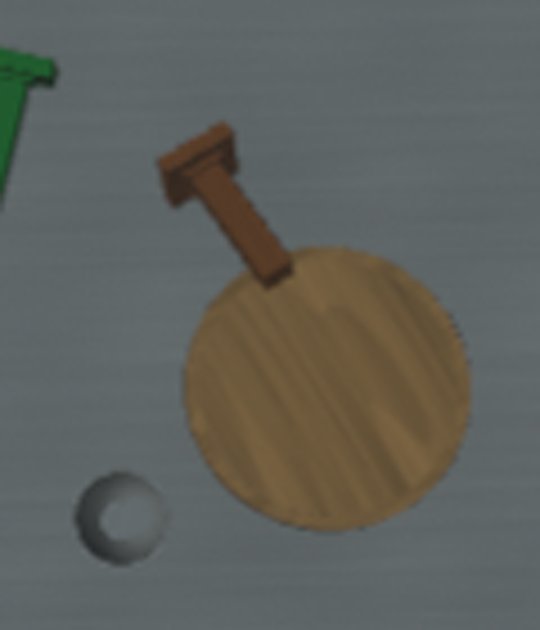

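The crop confirms the brown tamper: foot at (200,160), handle end at (275,275) on the board rim. The fit's 17.6° elevation agrees with the description. The only thing it could be taken for is the green one at crop (10,110).

I'll grip the handle 80 mm up from the foot, closing along the tamper's y, with the tool tilted so that standing it up stays within reach.

```bash
cat > g.py <<'E'
from h import *
def rot(yang,beta):
    """tool down with y at world yaw yang (deg), then turned beta (deg) about tool y"""
    a=np.radians(yang); y=np.array([np.cos(a),np.sin(a),0]); z=np.array([0,0,-1.]); x=np.cross(y,z)
    return R.from_matrix(np.c_[x,y,z])*R.from_euler('y',beta,degrees=True)
def go(tcp,Rt,first='lin'):
    p,r,o=tool(); d=np.array(tcp)-p; tw=(r.inv()*Rt).as_rotvec()
    print('at',p.round(4),'t',round(o['time'],2),'open',round(o['opening'],3),'F',np.round(o['contact_force'],1))
    print(' lin cm before turn',(r.inv().apply(d)*100).round(2),'after turn',(Rt.inv().apply(d)*100).round(2),'twist',tw.round(4),'deg',np.degrees(np.linalg.norm(tw)).round(1))
    return d
F=np.array([.682,-.0783,.0281]); Z=np.array([-.831,-.467,.303]); Z/=np.linalg.norm(Z)
YA=np.degrees(np.arctan2(Z[1],Z[0]))+90   # tool y
E
python3 - <<'E'
from g import *
print(manip.tips_ahead,YA)
Rt=rot(YA,40); z=Rt.as_matrix()[:,2]; gr=F+.08*Z; tcp=gr-.054*z; pre=tcp-.09*z
print('y',Rt.as_matrix()[:,1],'z',z,'tcp',tcp,'pre',pre)
go(pre+[0,0,.08],rot(YA,0)); go(pre,Rt)
E
```

```text
0.0726 -60.66516607748409
y [ 4.89912550e-01 -8.71771583e-01  2.77555756e-17] z [ 0.56036397  0.31490972 -0.76604444] tcp [ 0.5852756  -0.13265655  0.09370084] pre [ 0.53484284 -0.16099843  0.16264484]
at [0.1987 0.5921 0.3032] t 0.1 open 0.999 F [0.6 0.1 0.4]
 lin cm before turn [-55.83 -60.7    6.14] after turn [-7.59 82.12  6.06] twist [-7.0000e-04  1.6000e-03  2.3058e+00] deg 132.1
at [0.1987 0.5921 0.3032] t 0.1 open 0.999 F [0.6 0.1 0.4]
 lin cm before turn [-55.83 -60.69  14.14] after turn [-14.85  82.12   5.89] twist [-0.7985  0.3558  2.1917] deg 135.2
```

Emit:
play_rows(linear=[[-3.5,-3.8,0.35],[-3.5,-3.8,0.35],[-3.5,-3.8,0.35],[-3.5,-3.8,0.35],[-3.5,-3.8,0.35],[-3.5,-3.8,0.35],[-3.5,-3.8,0.35],[-3.5,-3.8,0.35]], twist=[[0,0,0],[0,0,0],[0,0,0],[0,0,0],[0,0,0],[0,0,0],[0,0,0],[0,0,0]], gripper=0)

```text
time: 1.1
tool_pos: [0.3679, 0.2137, 0.2758]
tcp_rot: [0.0, 0.161, 0.987, 0.0]
contact_force: [-0.1, 1.0, 0.1]
opening: 0.999
grasp_force: 0.0
```

Emit:
play_rows(linear=[[-3.5,-3.8,0.35],[-3.5,-3.8,0.35],[-3.5,-3.8,0.35],[-3.5,-3.8,0.35],[-3.5,-3.8,0.35],[-3.5,-3.8,0.35],[-3.5,-3.8,0.35],[-3.5,-3.8,0.35]], twist=[[0,0,0],[0,0,0],[0,0,0],[0,0,0],[0,0,0],[0,0,0],[0,0,0],[0,0,0]])

```text
time: 2.1
tool_pos: [0.5366, -0.1637, 0.2475]
tcp_rot: [-0.0, 0.161, 0.987, 0.0]
contact_force: [0.6, 1.1, -0.6]
opening: 0.997
grasp_force: 0.0
```

Emit:
play_rows(linear=[[0,0,0],[0,0,0],[0,0,0],[0,0,0],[0,0,0],[0,0,0],[0,0,0]], twist=[[0,0,0.18],[0,0,0.18],[0,0,0.18],[0,0,0.18],[0,0,0.18],[0,0,0.18],[0,0,0.18]])

```text
time: 2.98
tool_pos: [0.536, -0.162, 0.2476]
tcp_rot: [-0.0, 0.714, 0.7, -0.0]
contact_force: [0.1, 0.3, -0.1]
opening: 0.996
grasp_force: 0.0
```

Emit:
play_rows(linear=[[0,0,0],[0,0,0],[0,0,0],[0,0,0],[0,0,0],[0,0,0]], twist=[[0,0,0.18],[0,0,0.18],[0,0,0.18],[0,0,0.18],[0,0,0.18],[0,0,0.146]])

```text
time: 3.72
tool_pos: [0.536, -0.162, 0.2476]
tcp_rot: [-0.0, 0.968, 0.251, -0.0]
contact_force: [-0.4, 0.0, 0.5]
opening: 1.001
grasp_force: 0.0
```

Emit:
play_rows(linear=[[0,0,0],[0,0,0],[0,0,0],[0,0,0]], twist=[[0,0.174,0],[0,0.174,0],[0,0.174,0],[0,0.176,0]])

```text
time: 4.22
tool_pos: [0.5355, -0.1598, 0.2471]
tcp_rot: [-0.085, 0.919, 0.242, 0.301]
contact_force: [-0.4, 0.3, -0.4]
opening: 0.999
grasp_force: 0.0
```

Run:
```python
from g import *
c=cap('wrist'); save(c['color'],'w1',1.2)
Rt=rot(YA,40); z=Rt.as_matrix()[:,2]; gr=F+.08*Z; tcp=gr-.054*z; pre=tcp-.09*z
go(pre,Rt); go(tcp,Rt); print(tool()[2]['joint_pos'].round(3))
```

```text
at [ 0.5347 -0.1596  0.2461] t 4.28 open 1.001 F [-1.1 -0.1 -1.8]
 lin cm before turn [-5.04  0.21  6.65] after turn [-5.41  0.13  6.36] twist [-0.0121  0.0569 -0.001 ] deg 3.3
at [ 0.5347 -0.1596  0.2461] t 4.28 open 1.001 F [-1.1 -0.1 -1.8]
 lin cm before turn [-4.52  0.32 15.64] after turn [-5.41  0.13 15.36] twist [-0.0121  0.0569 -0.001 ] deg 3.3
[-0.527  0.369  2.026  1.008  0.665 -0.267]
```

Emit:
play_rows(linear=[[-1.8,0.05,2.1],[-1.8,0.05,2.1],[-1.8,0.03,2.1],[0,0,0]], twist=[[0,0,0],[0,0,0],[0,0,0],[0,0,0]])

```text
time: 4.78
tool_pos: [0.5294, -0.1625, 0.1623]
tcp_rot: [-0.086, 0.92, 0.242, 0.296]
contact_force: [0.7, 0.4, 0.2]
opening: 0.998
grasp_force: 0.0
```

Run:
```python
from g import *
c=cap('wrist'); save(c['color'],'w2',1.2)
Rt=rot(YA,40); z=Rt.as_matrix()[:,2]; gr=F+.08*Z; tcp=gr-.054*z
go(tcp,Rt); print(tool()[2]['joint_pos'].round(3))
# refit from wrist
from fit import fit,tpts
P=cloud(c); C=c['color'].astype(float); m=tpts(c,P,(.55,-.2,0),(.75,-.02,.12))&(C[...,0]>1.2*C[...,1]); p=P[m]
x=np.cross(np.array([.49,-.87,0]),Z);
y0=np.cross(Z,[0,0,1.]);y0=-y0/np.linalg.norm(y0)
y=np.cross(Z,np.array([0,0,1])-Z*Z[2]); y/=np.linalg.norm(y)
x0=np.r_[F,R.from_matrix(np.c_[np.cross(y,Z),y,Z]).as_rotvec()]
xx,e=fit(p,x0); M=R.from_rotvec(xx[3:]).as_matrix(); print(len(p),e,xx[:3].round(4),M[:,2].round(3),M[:,0].round(3))
```

```text
at [ 0.5301 -0.1628  0.1636] t 4.83 open 0.998 F [-0.1 -0.1  1.3]
 lin cm before turn [0.97 0.22 9.35] after turn [0.32 0.08 9.39] twist [-0.0152  0.069  -0.002 ] deg 4.1
[-0.534  0.524  2.055  1.214  0.585 -0.535]
5821 0.0013580154022969102 [ 0.6802 -0.0794  0.028 ] [-0.827 -0.47   0.309] [0.271 0.15  0.951]
```

View pics/w2.png

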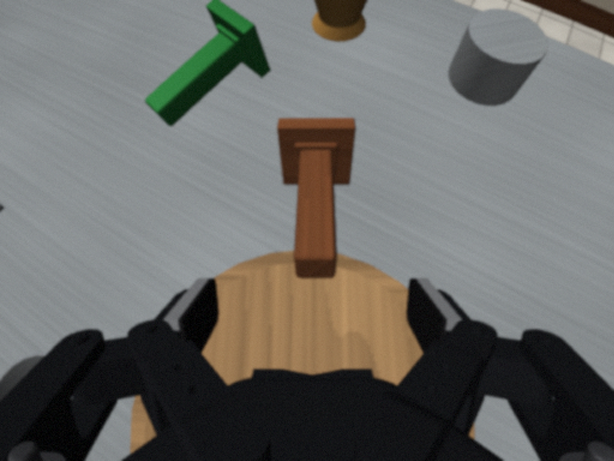

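The wrist view shows the tamper centred between the open fingers at (316,210), and the refit agrees to 2 mm. I'll trim the tilt, then go in.

Emit:
play_rows(linear=[[0,0,0],[0,0,0],[0,0,0]], twist=[[-0.007,0.01,0],[-0.008,0.01,0],[0,0,0]])

```text
time: 5.2
tool_pos: [0.5304, -0.1632, 0.1648]
tcp_rot: [-0.08, 0.917, 0.239, 0.31]
contact_force: [0.3, -0.7, -0.0]
opening: 0.998
grasp_force: 0.0
```

```bash
sed -i 's/^F=.*/F=np.array([.6805,-.0791,.028]); Z=np.array([-.828,-.469,.307]); Z\/=np.linalg.norm(Z)/' g.py
python3 - <<'E'
from g import *
p,r,o=tool(); z=r.as_matrix()[:,2]; print(np.degrees(np.arccos(-z[2])))
gr=F+.08*Z; tcp=gr-.054*z; go(tcp,rot(YA,37)); print(o['joint_pos'].round(3))
E
```

```text
37.33862506937716
at [ 0.5304 -0.1632  0.1648] t 5.2 open 0.998 F [ 0.3 -0.7 -0. ]
 lin cm before turn [0.81 0.01 9.34] after turn [0.87 0.06 9.34] twist [ 0.0047 -0.0059 -0.0028] deg 0.5
[-0.538  0.524  2.066  1.279  0.58  -0.6  ]
```

Emit:
play_rows(linear=[[0.8,0,2.3],[0,0,2.3],[0,0,2.0],[0,0,1.5],[0,0,1.2],[0,0,0],[0,0,0]], twist=[[0,0,0],[0,0,0],[0,0,0],[0,0,0],[0,0,0],[0,0,0],[0,0,0]])

```text
time: 6.08
tool_pos: [0.5851, -0.1327, 0.0954]
tcp_rot: [-0.08, 0.917, 0.239, 0.31]
contact_force: [0.4, 0.6, 0.2]
opening: 0.999
grasp_force: 0.0
```

Run:
```python
from g import *
p,r,o=tool(); z=r.as_matrix()[:,2]
gr=F+.08*Z; tcp=gr-.054*z; go(tcp,rot(YA,37)); print(o['joint_pos'].round(3))
```

```text
at [ 0.5851 -0.1327  0.0954] t 6.08 open 0.999 F [0.4 0.6 0.2]
 lin cm before turn [0.05 0.02 0.03] after turn [0.05 0.02 0.03] twist [ 0.0042 -0.0055 -0.0031] deg 0.4
[-0.431  0.692  1.989  1.505  0.512 -0.753]
```

Emit:
play_rows(linear=[[0,0,0],[0,0,0],[0,0,0],[0,0,0],[0,0,0],[0,0,0]], twist=[[0,0,0],[0,0,0],[0,0,0],[0,0,0],[0,0,0],[0,0,0]], gripper=1, newtons=60)

```text
time: 6.82
tool_pos: [0.5852, -0.1326, 0.0953]
tcp_rot: [-0.08, 0.917, 0.239, 0.31]
contact_force: [-1.7, -0.3, 4.2]
opening: 0.299
grasp_force: 60.8
```

Run:
```python
from g import *
p,r,o=tool(); print(p.round(4),o['opening'],o['grasp_force'],o['contact_force'])
# tamper pose in tool frame from fit; then lift 8cm world, target upright at board centre
y=np.cross(Z,[0,0,1.]); y=np.cross(Z,np.array([0,0,1])-Z*Z[2]); y/=np.linalg.norm(y); M=np.c_[np.cross(y,Z),y,Z]
print('up in tool cm',(r.inv().apply([0,0,8])).round(2))
rel=r.inv()*R.from_matrix(M); t=r.inv().apply(F-p); np.savez('rel.npz',q=rel.as_quat(),t=t); print('foot in tool',t.round(4), 'z in tool',rel.as_matrix()[:,2].round(3))
```

```text
[ 0.5852 -0.1326  0.0953] 0.29862917727901694 60.76124668121338 [-1.73539083 -0.34106848  4.2348075 ]
up in tool cm [ 4.85  0.01 -6.36]
foot in tool [ 0.0461 -0.0002  0.1198] z in tool [-0.571  0.005 -0.821]
```

Emit:
play_rows(linear=[[1.2,0,-1.6],[1.8,0,-2.35],[1.8,0,-2.35],[1.8,0,-2.35],[1.8,0,-2.35],[0,0,0]], twist=[[0,0,0],[0,0,0],[0,0,0],[0,0,0],[0,0,0],[0,0,0]])

```text
time: 7.58
tool_pos: [0.5859, -0.1327, 0.2352]
tcp_rot: [-0.079, 0.916, 0.24, 0.311]
contact_force: [0.5, 0.1, -2.6]
opening: 0.301
grasp_force: 60.4
```

Emit:
play_rows(linear=[[0,0,0],[0,0,0],[0,0,0],[0,0,0],[0,0,0],[0,0,0]], twist=[[0,-0.1,0],[0,-0.12,0],[0,-0.12,0],[0,-0.12,0],[0,-0.12,0],[0,-0.12,0]])

```text
time: 8.32
tool_pos: [0.5844, -0.1318, 0.2315]
tcp_rot: [0.006, 0.967, 0.253, -0.027]
contact_force: [0.4, 1.0, -2.7]
opening: 0.298
grasp_force: 60.2
```

```bash
cat > up.py <<'E'
from g import *
# where the held tamper is, and how to stand it at XY on the board
import sys
d=np.load('rel.npz'); p,r,o=tool(); rel=R.from_quat(d['q']); M=(r*rel).as_matrix(); f=p+r.apply(d['t'])
zt=rel.as_matrix()[:,2]; up=r.inv().apply([0,0,1.]); ax=np.cross(zt,up); s=np.linalg.norm(ax); tw=ax/s*np.arctan2(s,zt@up)
print('foot',f.round(4),'z',M[:,2].round(3),'F',o['contact_force'].round(1),o['opening'].round(3),'t',o['time'],'j',o['joint_pos'].round(2))
print('twist to upright',tw.round(4)); r2=r*R.from_rotvec(tw); f2=p+r2.apply(d['t'])
tgt=np.array([float(a) for a in sys.argv[1:4]]); print('foot after',f2.round(4),'lin cm after turn',(r2.inv().apply(tgt-f2)*100).round(2),'1cm down',r2.inv().apply([0,0,-1]).round(3))
E
python3 up.py .505 -.169 .047
```

```text
Traceback (most recent call last):
  File "up.py", line 6, in <module>
    print('foot',f.round(4),'z',M[:,2].round(3),'F',o['contact_force'].round(1),o['opening'].round(3),'t',o['time'],'j',o['joint_pos'].round(2))
                                                                                ^^^^^^^^^^^^^^^^^^
AttributeError: 'float' object has no attribute 'round'
```

Emit:
play_rows(linear=[[0,0,0],[0,0,0],[0,0,0],[0,0,0],[0,0,0]], twist=[[0,-0.12,0],[0,-0.12,0],[0,-0.12,0],[0,-0.12,0],[0,0,0]])

```text
time: 8.95
tool_pos: [0.585, -0.1312, 0.2304]
tcp_rot: [0.065, 0.933, 0.245, -0.254]
contact_force: [0.5, -0.1, -2.7]
opening: 0.296
grasp_force: 60.2
```

```bash
sed -i "s/o\['opening'\].round(3)/o['opening']/" up.py; python3 up.py .505 -.169 .047
```

```text
foot [ 0.5666 -0.1408  0.1037] z [-0.063 -0.045  0.997] F [ 0.5 -0.1 -2.7] 0.29610918939114383 t 8.95 j [-0.13  0.64  1.54 -0.31  1.42  1.05]
twist to upright [-0.0072 -0.0769  0.0045]
foot after [ 0.5587 -0.1464  0.1057] lin cm after turn [-1.4  -0.7   8.12] 1cm down [ 0.571 -0.005  0.821]
```

Emit:
play_rows(linear=[[0,0,0],[-0.7,-0.2,2.0],[-0.8,-0.25,2.4],[-0.76,-0.25,2.4],[0,0,0],[0,0,0]], twist=[[-0.007,-0.077,0.004],[0,0,0],[0,0,0],[0,0,0],[0,0,0],[0,0,0]])

```text
time: 9.7
tool_pos: [0.5327, -0.1546, 0.1907]
tcp_rot: [0.079, 0.924, 0.24, -0.287]
contact_force: [0.7, 0.7, -1.8]
opening: 0.296
grasp_force: 60.1
```

```bash
python3 up.py .505 -.169 .0455
cat > held.py <<'E'
from g import *
from fit import fit
import sys
d=np.load('rel.npz'); p,r,o=tool(); M=(r*R.from_quat(d['q'])); f=p+r.apply(d['t'])
A=[]
for n in('scene','top'):
    c=cap(n); P=cloud(c); C=c['color'].astype(float); q=(P-f)@M.as_matrix()
    m=(np.hypot(q[...,0],q[...,1])<.055)&(q[...,2]>-.01)&(q[...,2]<.13)&(P[...,2]>.053)&(C[...,0]>1.3*C[...,1])
    A.append(P[m])
for p_ in A+[np.vstack(A)]:
    if len(p_)<60: print(len(p_)); continue
    x,e=fit(p_,np.r_[f,M.as_rotvec()]); K=R.from_rotvec(x[3:]).as_matrix()
    print(len(p_),e.round(4),x[:3].round(4),'z',K[:,2].round(3),'yaw x',np.degrees(np.arctan2(K[1,0],K[0,0])).round(1))
c=load('scene'); s=c['color'][120:260,140:280]; save(s,sys.argv[1],4)
E
python3 held.py h1
```

```text
foot [ 0.5069 -0.17    0.0659] z [-0.005  0.002  1.   ] F [ 0.7  0.7 -1.8] 0.29565703075534927 t 9.7 j [-0.16  0.65  1.65 -0.38  1.35  1.09]
twist to upright [ 0.0034 -0.0036 -0.0024]
foot after [ 0.5063 -0.1698  0.066 ] lin cm after turn [ 1.11 -0.14  1.72] 1cm down [ 0.571 -0.005  0.821]
346 0.0014 [ 0.5092 -0.1723  0.0645] z [-0.004 -0.     1.   ] yaw x 30.0
0
346 0.0014 [ 0.5092 -0.1723  0.0645] z [-0.004 -0.     1.   ] yaw x 30.0
```

The fit shows it upright within 0.3°. I'll lower to the board.

Emit:
play_rows(linear=[[0.46,0,0.66],[0.35,0,0.5],[0.11,0,0.16],[0.06,0,0.08],[0,0,0]], twist=[[0.003,-0.004,0],[0,0,0],[0,0,0],[0,0,0],[0,0,0]])

```text
time: 10.42
tool_pos: [0.5321, -0.1547, 0.1733]
tcp_rot: [0.079, 0.923, 0.239, -0.29]
contact_force: [-0.4, 0.6, -2.4]
opening: 0.294
grasp_force: 60.1
```

```bash
python3 up.py .505 -.169 .045
```

```text
foot [ 0.5055 -0.1702  0.0487] z [0.001 0.003 1.   ] F [-0.4  0.6 -2.4] 0.2942318266221541 t 10.425 j [-0.16  0.68  1.65 -0.38  1.33  1.1 ]
twist to upright [ 0.0014  0.0026 -0.001 ]
foot after [ 0.5057 -0.1699  0.0486] lin cm after turn [ 0.19 -0.11  0.3 ] 1cm down [ 0.571 -0.005  0.821]
```

Emit:
play_rows(linear=[[0.09,0,0.12],[0.06,0,0.08],[0,0,0]], twist=[[0,0,0],[0,0,0],[0,0,0]])

```text
time: 10.8
tool_pos: [0.5322, -0.1547, 0.171]
tcp_rot: [0.079, 0.923, 0.239, -0.29]
contact_force: [0.5, 0.4, 0.1]
opening: 0.294
grasp_force: 60.6
```

Emit:
play_rows(linear=[[0.05,0,0.07],[0,0,0]], twist=[[0,0,0],[0,0,0]])

```text
time: 11.05
tool_pos: [0.5322, -0.1547, 0.1709]
tcp_rot: [0.079, 0.923, 0.239, -0.29]
contact_force: [-1.3, 1.0, 7.9]
opening: 0.3
grasp_force: 61.4
```

Contact felt (about 8 N up). I'll release and back off along the tool axis.

Emit:
play_rows(linear=[[0,0,0],[0,0,0],[0,0,0],[0,0,0],[0,0,0]], twist=[[0,0,0],[0,0,0],[0,0,0],[0,0,0],[0,0,0]], gripper=0)

```text
time: 11.68
tool_pos: [0.5321, -0.1547, 0.1699]
tcp_rot: [0.079, 0.923, 0.239, -0.29]
contact_force: [-0.7, -0.4, -0.4]
opening: 1.001
grasp_force: 0.0
```

Emit:
play_rows(linear=[[0,0,-1],[0,0,-2.5],[0,0,-4],[0,0,-5],[0,0,-2],[0,0,0]], twist=[[0,0,0],[0,0,0],[0,0,0],[0,0,0],[0,0,0],[0,0,0]])

```text
time: 12.42
tool_pos: [0.6056, -0.1129, 0.2905]
tcp_rot: [0.08, 0.924, 0.239, -0.288]
contact_force: [-0.2, -0.6, 0.4]
opening: 0.993
grasp_force: 0.0
```

Run:
```python
from g import *
from fit import fit
A=[];p0=np.array([.5057,-.17,.045]); M=R.from_euler('z',30,degrees=True)
for n in('scene','top','wrist'):
    c=cap(n); P=cloud(c); C=c['color'].astype(float); q=P-p0
    m=(np.hypot(q[...,0],q[...,1])<.055)&(q[...,2]>.009)&(q[...,2]<.13)&(C[...,0]>1.3*C[...,1]); A.append(P[m])
for p_ in A+[np.vstack(A[:2])]:
    if len(p_)<60: print(len(p_)); continue
    x,e=fit(p_,np.r_[p0,M.as_rotvec()]); K=R.from_rotvec(x[3:]).as_matrix()
    print(len(p_),e.round(4),x[:3].round(4),'z',K[:,2].round(3),'yaw x',np.degrees(np.arctan2(K[1,0],K[0,0])).round(1))
save(load('scene')['color'][100:260,130:350],'st1',3.5)
p,r,o=tool(); print(p,o['time'],o['joint_pos'].round(2))
```

```text
359 0.0013 [ 0.5088 -0.1725  0.0449] z [-0.012 -0.001  1.   ] yaw x 30.2
1
3575 0.0005 [ 0.505  -0.1703  0.0449] z [0.003 0.004 1.   ] yaw x 29.1
360 0.0013 [ 0.5089 -0.1724  0.045 ] z [-0.013 -0.001  1.   ] yaw x 31.2
[ 0.60340428 -0.11355732  0.28782545] 12.575 [-0.08  0.62  1.44 -0.33  1.6   1.06]
```

View pics/st1.png

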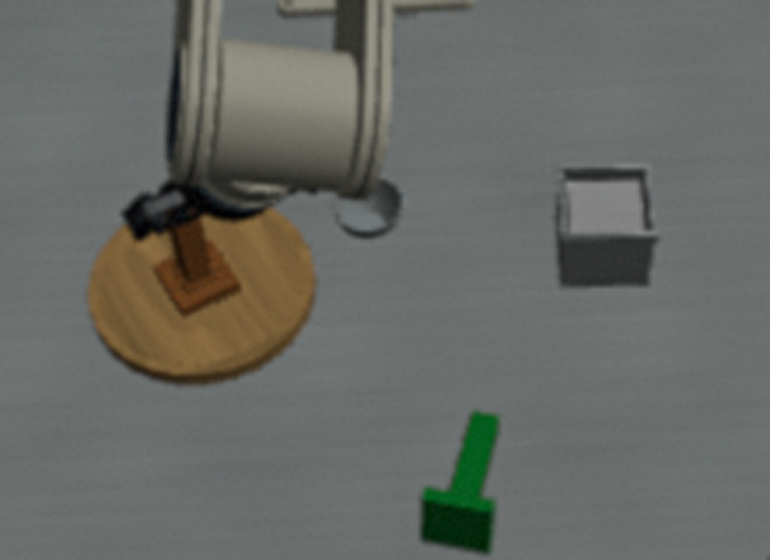

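It stands upright at crop (197,280), with the canister and katori untouched. Next is the grasp from straight above.

Run:
```python
from g import *
go([.5053,-.1702,.26],rot(-60.8,0))
```

```text
at [ 0.6034 -0.1136  0.2878] t 12.57 open 0.996 F [ 0.3  0.2 -0.9]
 lin cm before turn [-7.68  0.15  8.78] after turn [-11.33   0.16   2.78] twist [ 0.0053  0.6115 -0.0024] deg 35.0
```

Emit:
play_rows(linear=[[0,0,0],[0,0,0],[0,0,0],[0,0,0],[-5.6,0.1,1.0],[-5.7,0.1,1.0],[0,0,0],[0,0,0]], twist=[[0.005,0.15,0],[0,0.154,0],[0,0.154,0],[0,0.154,0],[0,0,0],[0,0,0],[0,0,0],[0,0,0]])

```text
time: 13.58
tool_pos: [0.5064, -0.1704, 0.2683]
tcp_rot: [0.001, 0.968, 0.25, 0.001]
contact_force: [-0.2, 0.9, -0.9]
opening: 0.999
grasp_force: 0.0
```

Run:
```python
from g import *
go([.5053,-.1702,.191],rot(-60.8,0))
c=cap('wrist'); P=cloud(c); m=(np.abs(P[...,2]-.165)<.006)&(np.hypot(P[...,0]-.505,P[...,1]+.17)<.03); p=P[m]
print(len(p),p.mean(0) if len(p) else 0,cv2.minAreaRect((p[:,:2]*1000).astype(np.float32)) if len(p) else 0)
```

```text
at [ 0.5064 -0.1704  0.2683] t 13.57 open 0.999 F [-0.2  0.9 -0.9]
 lin cm before turn [-0.1  -0.08  7.73] after turn [-0.08 -0.07  7.73] twist [ 0.0023 -0.002  -0.0043] deg 0.3
1275 [ 0.50722141 -0.16952538  0.16416601] ((506.4153137207031, -169.88299560546875), (25.41546630859375, 25.349302291870117), 29.507076263427734)
```

Emit:
play_rows(linear=[[0,-0.05,2.0],[0,0,2.5],[0,0,2.0],[0,0,1.2],[0,0,0],[0,0,0]], twist=[[0.002,-0.002,-0.004],[0,0,0],[0,0,0],[0,0,0],[0,0,0],[0,0,0]])

```text
time: 14.38
tool_pos: [0.507, -0.1697, 0.1921]
tcp_rot: [0.001, 0.968, 0.253, 0.001]
contact_force: [0.4, -0.5, 0.9]
opening: 0.998
grasp_force: 0.0
```

Emit:
play_rows(linear=[[0,0,0],[0,0,0],[0,0,0],[0,0,0],[0,0,0],[0,0,0]], twist=[[0,0,0],[0,0,0],[0,0,0],[0,0,0],[0,0,0],[0,0,0]], gripper=1, newtons=90)

```text
time: 15.12
tool_pos: [0.5065, -0.1696, 0.1919]
tcp_rot: [0.0, 0.968, 0.253, 0.0]
contact_force: [-1.0, 1.3, 6.2]
opening: 0.295
grasp_force: 88.7
```

Emit:
play_rows(linear=[[0,0,-1],[0,0,-3],[0,0,-4],[0,0,-2],[0,0,0]], twist=[[0,0,0],[0,0,0],[0,0,0],[0,0,0],[0,0,0]])

```text
time: 15.75
tool_pos: [0.5069, -0.1699, 0.2932]
tcp_rot: [0.001, 0.968, 0.253, 0.002]
contact_force: [-0.6, -0.5, -2.5]
opening: 0.299
grasp_force: 88.6
```

Run:
```python
from g import *
p,r,o=tool(); print(r.as_matrix().round(4).tolist(),o['joint_pos'].round(2))
go([.456,.2095,p[2]],rot(-2.5,0))
```

```text
[[0.8724, 0.4887, 0.0036], [0.4887, -0.8724, -0.0017], [0.0023, 0.0033, -1.0]] [-0.35  0.3   1.84 -0.    0.99  0.71]
at [ 0.5069 -0.1699  0.2932] t 15.75 open 0.299 F [-0.6 -0.5 -2.5]
 lin cm before turn [ 14.1  -35.59  -0.08] after turn [37.68 -6.74  0.  ] twist [ 4.2000e-03 -4.0000e-04 -1.0165e+00] deg 58.2
```

Emit:
play_rows(linear=[[0,0,0],[0,0,0],[0,0,0],[0,0,0],[0,0,0],[0,0,0],[0,0,0]], twist=[[0.004,0,-0.17],[0,0,-0.17],[0,0,-0.17],[0,0,-0.17],[0,0,-0.17],[0,0,-0.166],[0,0,0]])

```text
time: 16.62
tool_pos: [0.5057, -0.1694, 0.2902]
tcp_rot: [-0.003, 0.723, 0.691, -0.0]
contact_force: [-0.5, 0.3, -1.8]
opening: 0.29
grasp_force: 88.5
```

Emit:
play_rows(linear=[[3,-0.75,0],[5,-1.2,0],[5,-1.2,0],[5,-1.2,0],[5,-1.2,0],[3,-1.2,0],[0,0,0],[0,0,0]], twist=[[0,0,0],[0,0,0],[0,0,0],[0,0,0],[0,0,0],[0,0,0],[0,0,0],[0,0,0]])

```text
time: 17.62
tool_pos: [0.4503, 0.0929, 0.2921]
tcp_rot: [-0.002, 0.723, 0.691, 0.0]
contact_force: [1.0, -1.3, -2.4]
opening: 0.293
grasp_force: 88.5
```

```bash
cat > can.py <<'E'
from g import *
for n in('wrist','top'):
    c=cap(n); P=cloud(c)
    near=(np.abs(P[...,0]-.456)<.07)&(np.abs(P[...,1]-.2095)<.07)
    m=near&(P[...,2]>.07)&(P[...,2]<.086)
    n_,l,st,_=cv2.connectedComponentsWithStats(m.astype(np.uint8)); k=1+st[1:,4].argmax(); p=P[l==k]
    (cx,cy),wh,a=cv2.minAreaRect((p[:,:2]*1000).astype(np.float32)); print(n,'rim',len(p),np.median(p[:,2]).round(4),(round(cx,1),round(cy,1)),wh,round(a,2))
    d=np.abs((P[...,:2]-np.array([cx,cy])/1000)); m=near&(d.max(-1)<.030)&(P[...,2]>.03)&(P[...,2]<.075); p=P[m]
    if len(p)>20: A=np.c_[p[:,:2]-np.array([cx,cy])/1000,np.ones(len(p))]; s=np.linalg.lstsq(A,p[:,2],rcond=None)[0]; print('plate',len(p),s.round(3),'rms',np.std(A@s-p[:,2]).round(4))
    save(c['color'],'can_'+n,1.4)
go([.456,.2095,.2932],rot(-2.5,0))
E
python3 can.py
```

```text
wrist rim 2600 0.0769 (455.9, 208.6) (90.40934753417969, 90.38407135009766) 87.93
plate 3416 [-0.087  0.029  0.061] rms 0.0008
top rim 107 0.0759 (457.8, 236.1) (87.85823059082031, 39.115840911865234) 0.57
plate 181 [-0.108  0.164  0.061] rms 0.0045
at [0.4505 0.0924 0.2922] t 17.73 open 0.292 F [-1.2  0.7 -2.2]
 lin cm before turn [11.72  0.   -0.07] after turn [11.72  0.03 -0.1 ] twist [-0.0022 -0.0025 -0.0027] deg 0.2
```

View pics/can_wrist.png

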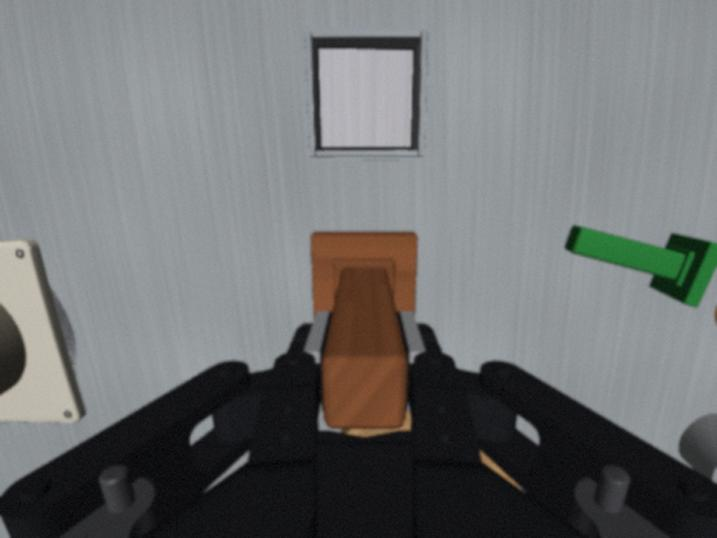

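The canister opening is at (366,95), parallel to the tamper foot at (364,270). I'll check the tamper's pose in the grip.

```bash
cat > inhand.py <<'E'
from g import *
from fit import fit
c=load('wrist'); p,r,o=tool(); P=cloud(c); C=c['color'].astype(float)
f0=p+np.array([0,0,-.147]); q=P-f0
m=(np.abs(q).max(-1)<.15)&(np.hypot(q[...,0],q[...,1])<.06)&(q[...,2]>-.02)&(q[...,2]<.13)&(C[...,0]>1.3*C[...,1])
x,e=fit(P[m],np.r_[f0,R.from_euler('z',-2.1,degrees=True).as_rotvec()]); K=R.from_rotvec(x[3:]).as_matrix()
print(m.sum(),e.round(4),'foot-tcp',(x[:3]-p).round(4),'z',K[:,2].round(4),'yaw',np.degrees(np.arctan2(K[1,0],K[0,0])).round(2))
print('tool z',r.as_matrix()[:,2].round(4))
np.savez('rel.npz',q=(r.inv()*R.from_matrix(K)).as_quat(),t=r.inv().apply(x[:3]-p))
E
python3 inhand.py
```

```text
8952 0.0004 foot-tcp [-1.600e-03  1.000e-04 -1.474e-01] z [ 0.0048 -0.0044  1.    ] yaw -2.64
tool z [-0.0021  0.0026 -1.    ]
```

Emit:
play_rows(linear=[[2,0,0],[4,0.1,0],[4,0.05,0],[1.7,0,0],[0,0,0],[0,0,0]], twist=[[-0.005,-0.004,-0.009],[0,0,0],[0,0,0],[0,0,0],[0,0,0],[0,0,0]])

```text
time: 18.48
tool_pos: [0.456, 0.2088, 0.2921]
tcp_rot: [0.002, 0.72, 0.694, 0.0]
contact_force: [0.8, -0.1, -2.3]
opening: 0.296
grasp_force: 88.6
```

```bash
cat > where.py <<'E'
from g import *
d=np.load('rel.npz'); p,r,o=tool(); M=(r*R.from_quat(d['q'])).as_matrix(); f=p+r.apply(d['t'])
print('foot',f.round(4),'z',M[:,2].round(4),'yaw',np.degrees(np.arctan2(M[1,0],M[0,0])).round(2),'F',o['contact_force'].round(1),'T',o['ft_torque'].round(2),'t',round(o['time'],2),'tcp',p.round(4))
E
python3 where.py; python3 can.py >/dev/null; python3 inhand.py
```

```text
foot [0.455  0.2082 0.1446] z [5.e-04 4.e-04 1.e+00] yaw -2.06 F [ 0.8 -0.1 -2.3] T [ 0.04  0.   -0.  ] t 18.48 tcp [0.456  0.2088 0.2921]
8946 0.0004 foot-tcp [-0.0008 -0.0011 -0.1475] z [4.e-04 1.e-04 1.e+00] yaw -2.1
tool z [ 0.0027 -0.0018 -1.    ]
```

Emit:
play_rows(linear=[[0.1,0.05,1.5],[0,0,2],[0,0,2],[0,0,1.5],[0,0,0.5],[0,0,0]], twist=[[0,0,0],[0,0,0],[0,0,0],[0,0,0],[0,0,0],[0,0,0]])

```text
time: 19.32
tool_pos: [0.4569, 0.2108, 0.2171]
tcp_rot: [0.001, 0.719, 0.695, 0.0]
contact_force: [-1.1, -0.5, -1.6]
opening: 0.293
grasp_force: 88.6
```

Emit:
play_rows(linear=[[0,0,0.2],[0,0,0.2],[0,0,0.2],[0,0,0.2],[0,0,0.2],[0,0,0]], twist=[[0,0,0],[0,0,0],[0,0,0],[0,0,0],[0,0,0],[0,0,0]])

```text
time: 20.08
tool_pos: [0.457, 0.2109, 0.2074]
tcp_rot: [0.002, 0.719, 0.695, 0.001]
contact_force: [-0.4, 0.1, -1.0]
opening: 0.294
grasp_force: 89.2
```

```bash
python3 where.py
```

```text
foot [0.4563 0.2099 0.0599] z [-1.e-04 -4.e-04  1.e+00] yaw -2.03 F [-0.4  0.1 -1. ] T [0.12 0.08 0.01] t 20.07 tcp [0.457  0.2109 0.2074]
```

Emit:
play_rows(linear=[[0,0,0.2],[0,0,0.2],[0,0,0.2],[0,0,0.2],[0,0,0]], twist=[[0,0,0],[0,0,0],[0,0,0],[0,0,0],[0,0,0]])

```text
time: 20.7
tool_pos: [0.457, 0.2109, 0.1995]
tcp_rot: [0.002, 0.719, 0.695, 0.001]
contact_force: [-1.3, 0.3, 3.5]
opening: 0.291
grasp_force: 89.6
```

```bash
python3 where.py
```

```text
foot [0.4563 0.2099 0.052 ] z [-1.e-04 -4.e-04  1.e+00] yaw -2.03 F [-1.3  0.3  3.5] T [0.11 0.38 0.03] t 20.7 tcp [0.457  0.2109 0.1995]
```

Emit:
play_rows(linear=[[0,0,0.2],[0,0,0.2],[0,0,0.2],[0,0,0.2],[0,0,0]], twist=[[0,0,0],[0,0,0],[0,0,0],[0,0,0],[0,0,0]])

```text
time: 21.32
tool_pos: [0.4571, 0.2109, 0.1915]
tcp_rot: [0.002, 0.719, 0.695, 0.001]
contact_force: [-2.2, 0.9, 4.2]
opening: 0.29
grasp_force: 89.8
```

```bash
python3 where.py
```

```text
foot [0.4563 0.2099 0.044 ] z [-1.e-04 -5.e-04  1.e+00] yaw -2.03 F [-2.2  0.9  4.2] T [0.13 0.38 0.01] t 21.32 tcp [0.4571 0.2109 0.1915]
```

Emit:
play_rows(linear=[[0,0,0.15],[0,0,0.15],[0,0,0.1],[0,0,0]], twist=[[0,0,0],[0,0,0],[0,0,0],[0,0,0]])

```text
time: 21.82
tool_pos: [0.4571, 0.2109, 0.1876]
tcp_rot: [0.002, 0.719, 0.695, 0.001]
contact_force: [-2.1, 0.3, 5.8]
opening: 0.295
grasp_force: 89.7
```

Emit:
play_rows(linear=[[0,0,0.1],[0,0,0]], twist=[[0,0,0],[0,0,0]])

```text
time: 22.08
tool_pos: [0.4571, 0.2109, 0.1866]
tcp_rot: [0.002, 0.719, 0.695, 0.001]
contact_force: [-1.5, 0.5, 5.7]
opening: 0.293
grasp_force: 89.7
```

```bash
python3 where.py
```

```text
foot [0.4563 0.2099 0.0391] z [-1.e-04 -5.e-04  1.e+00] yaw -2.03 F [-1.5  0.5  5.7] T [0.19 0.51 0.04] t 22.07 tcp [0.4571 0.2109 0.1866]
```

Emit:
play_rows(linear=[[0,0,0.08],[0,0,0]], twist=[[0,0,0],[0,0,0]])

```text
time: 22.32
tool_pos: [0.4571, 0.2109, 0.1858]
tcp_rot: [0.002, 0.719, 0.695, 0.001]
contact_force: [-1.7, -0.3, 7.1]
opening: 0.294
grasp_force: 89.7
```

Emit:
play_rows(linear=[[0,0,0.06],[0,0,0]], twist=[[0,0,0],[0,0,0]])

```text
time: 22.58
tool_pos: [0.4571, 0.2109, 0.1853]
tcp_rot: [0.002, 0.719, 0.695, 0.001]
contact_force: [-2.0, -0.3, 6.0]
opening: 0.294
grasp_force: 89.7
```

```bash
python3 where.py
```

```text
foot [0.4563 0.2099 0.0378] z [-1.e-04 -5.e-04  1.e+00] yaw -2.03 F [-2.  -0.3  6. ] T [0.12 0.57 0.02] t 22.57 tcp [0.4571 0.2109 0.1853]
```

Emit:
play_rows(linear=[[0,0,0.06],[0,0,0]], twist=[[0,0,0],[0,0,0]])

```text
time: 22.82
tool_pos: [0.4571, 0.2109, 0.1848]
tcp_rot: [0.002, 0.719, 0.695, 0.001]
contact_force: [-2.3, 1.0, 7.5]
opening: 0.292
grasp_force: 90.1
```

Emit:
play_rows(linear=[[0,0,0.06],[0,0,0]], twist=[[0,0,0],[0,0,0]])

```text
time: 23.08
tool_pos: [0.4571, 0.211, 0.1846]
tcp_rot: [0.002, 0.719, 0.695, 0.001]
contact_force: [-2.8, -0.3, 13.3]
opening: 0.3
grasp_force: 90.9
```

```bash
python3 where.py
```

```text
foot [0.4564 0.21   0.0371] z [-2.e-04 -6.e-04  1.e+00] yaw -2.03 F [-2.8 -0.3 13.3] T [-0.07  0.89 -0.04] t 23.07 tcp [0.4571 0.211  0.1846]
```

Emit:
play_rows(linear=[[0,0,0.05],[0,0,0]], twist=[[0,0,0],[0,0,0]])

```text
time: 23.32
tool_pos: [0.4572, 0.211, 0.1846]
tcp_rot: [0.002, 0.719, 0.695, 0.001]
contact_force: [-4.7, -1.3, 19.1]
opening: 0.292
grasp_force: 91.4
```

```bash
python3 where.py; python3 can.py | head -2; python3 inhand.py
```

```text
foot [0.4565 0.21   0.037 ] z [-4.e-04 -7.e-04  1.e+00] yaw -2.03 F [-4.7 -1.3 19.1] T [-0.13  1.22 -0.01] t 23.32 tcp [0.4572 0.211  0.1846]
wrist rim 3243 0.0769 (456.1, 216.3) (74.31670379638672, 89.78588104248047) 88.03
plate 3241 [ 0.002 -0.053  0.053] rms 0.0047
8902 0.0004 foot-tcp [-0.0006 -0.001  -0.1473] z [-4.e-04 -5.e-04  1.e+00] yaw -2.06
tool z [ 3.5e-03 -9.0e-04 -1.0e+00]
```

```bash
cat > lvl.py <<'E'
from g import *
for n in('wrist','top','scene'):
    c=load(n) if n!='scene' else cap(n); P=cloud(c); C=c['color'].astype(float)
    a=np.radians(-2.07); q=(P[...,:2]-[.4559,.209])@np.array([[np.cos(a),-np.sin(a)],[np.sin(a),np.cos(a)]])
    m=(np.abs(q).max(-1)<.034)&(C[...,0]<1.15*C[...,1])&(P[...,2]<.047)&(P[...,2]>.025)
    p=P[m]
    if len(p)<15: print(n,len(p)); continue
    A=np.c_[q[m],np.ones(len(p))]; s=np.linalg.lstsq(A,p[:,2],rcond=None)[0]
    print(n,len(p),s.round(4),'span',q[m].min(0).round(3),q[m].max(0).round(3),'rms',np.std(A@s-p[:,2]).round(4))
E
python3 lvl.py
python3 - <<'E'
from h import *
c=load('wrist'); save(c['color'][60:310,140:380],'press',2.4)
E
```

```text
wrist 373 [0.0005 0.0085 0.0376] span [-0.034 -0.028] [0.034 0.031] rms 0.001
top 5
scene 10
```

View pics/press.png

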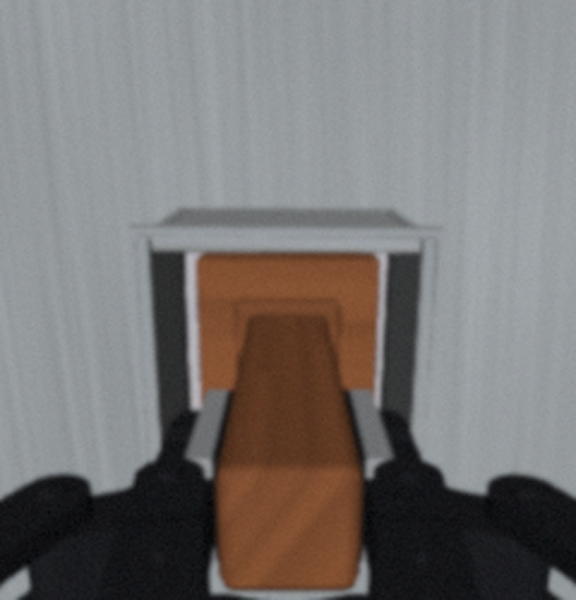

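The foot is centred in the canister, with even plate strips at (192,320) and (383,320). The plate is level within 0.01 at about 38 mm, and the force rises with no further travel, so it has bottomed out. I'll hold for a second.

Emit:
play_rows(linear=[[0,0,0.03],[0,0,0],[0,0,0],[0,0,0],[0,0,0],[0,0,0],[0,0,0],[0,0,0]], twist=[[0,0,0],[0,0,0],[0,0,0],[0,0,0],[0,0,0],[0,0,0],[0,0,0],[0,0,0]])

```text
time: 24.48
tool_pos: [0.4572, 0.211, 0.1845]
tcp_rot: [0.002, 0.719, 0.695, 0.001]
contact_force: [-5.7, -1.3, 21.3]
opening: 0.291
grasp_force: 91.7
```

```bash
python3 where.py
```

```text
foot [0.4566 0.21   0.0372] z [-4.e-04 -5.e-04  1.e+00] yaw -2.05 F [-5.7 -1.3 21.3] T [-0.25  1.39  0.01] t 24.48 tcp [0.4572 0.211  0.1845]
```

Emit:
play_rows(linear=[[0,0,-0.1],[0,0,-0.1],[0,0,-0.2],[0,0,-1],[0,0,-2.5],[0,0,-3.5],[0,0,-2.5],[0,0,-1]], twist=[[0,0,0],[0,0,0],[0,0,0],[0,0,0],[0,0,0],[0,0,0],[0,0,0],[0,0,0]])

```text
time: 25.48
tool_pos: [0.4572, 0.2111, 0.2937]
tcp_rot: [0.002, 0.719, 0.695, 0.002]
contact_force: [1.1, -0.0, -3.0]
opening: 0.292
grasp_force: 88.6
```

Emit:
play_rows(linear=[[-3,0.75,0],[-5,1.2,0],[-5,1.2,0],[-2,0.3,0],[0,0,0]], twist=[[0,0,0],[0,0,0],[0,0,0],[0,0,0],[0,0,0]])

```text
time: 26.1
tool_pos: [0.4856, 0.0585, 0.2916]
tcp_rot: [0.001, 0.72, 0.694, 0.0]
contact_force: [-0.1, -0.2, -1.9]
opening: 0.294
grasp_force: 88.7
```

```bash
python3 can.py; python3 inhand.py; python3 lvl.py; python3 where.py
python3 - <<'E'
from g import *
go([.505,-.17,.292],rot(-2.1,0))
E
```

```text
wrist rim 1836 0.0768 (455.0, 200.4) (74.58158874511719, 89.9985122680664) 87.18
plate 2763 [ 0.    -0.002  0.038] rms 0.0008
top rim 198 0.0763 (456.1, 211.4) (87.4608154296875, 89.31623840332031) 88.37
plate 334 [-0.001 -0.001  0.037] rms 0.0025
at [0.4856 0.06   0.2918] t 26.2 open 0.294 F [-0.8  1.  -2.6]
 lin cm before turn [14.83 -3.49 -0.16] after turn [14.81 -3.61 -0.14] twist [0.0021 0.0011 0.0079] deg 0.5
8974 0.0004 foot-tcp [-0.0007 -0.0025 -0.1475] z [ 3.e-04 -3.e-04  1.e+00] yaw -2.15
tool z [ 0.0021 -0.0012 -1.    ]
wrist 3879 [-0.0003 -0.0007  0.0376] span [-0.034 -0.033] [0.034 0.034] rms 0.0008
top 429 [ 0.0008 -0.0033  0.0373] span [-0.033 -0.033] [0.033 0.034] rms 0.0025
scene 186 [ 0.012  -0.0029  0.0378] span [-0.034 -0.034] [0.008 0.034] rms 0.0025
foot [0.4849 0.0579 0.1444] z [ 2.e-04 -3.e-04  1.e+00] yaw -2.11 F [-0.9  0.  -2.4] T [ 0.05  0.02 -0.02] t 26.25 tcp [0.4856 0.0604 0.2919]
at [0.4856 0.0604 0.2919] t 26.25 open 0.296 F [-0.9  0.  -2.4]
 lin cm before turn [-2.295e+01  2.740e+00  2.000e-02] after turn [-2.295e+01  2.780e+00 -1.000e-02] twist [0.0022 0.0011 0.0017] deg 0.2
```

The lid stayed level (slopes under 0.003) at the stop height. Now back to the board.

Emit:
play_rows(linear=[[-3,0.35,0],[-5,0.6,0],[-5,0.6,0],[-5,0.6,0],[-3.5,0.4,0],[-1.4,0.2,0],[0,0,0]], twist=[[0,0,0],[0,0,0],[0,0,0],[0,0,0],[0,0,0],[0,0,0],[0,0,0]])

```text
time: 27.12
tool_pos: [0.5054, -0.1696, 0.2924]
tcp_rot: [0.001, 0.72, 0.694, 0.001]
contact_force: [-0.7, 0.4, -2.2]
opening: 0.294
grasp_force: 88.7
```

Emit:
play_rows(linear=[[0,0,1.5],[0,0,3],[0,0,3],[0,0,1.5],[0,0,0.5],[0,0,0]], twist=[[0,0,0],[0,0,0],[0,0,0],[0,0,0],[0,0,0],[0,0,0]])

```text
time: 27.88
tool_pos: [0.5059, -0.1699, 0.1978]
tcp_rot: [0.002, 0.719, 0.695, 0.001]
contact_force: [0.0, 0.5, -1.6]
opening: 0.294
grasp_force: 88.6
```

```bash
python3 where.py
```

```text
foot [ 0.5053 -0.1724  0.0503] z [-8.e-04 -0.e+00  1.e+00] yaw -2.09 F [ 0.   0.5 -1.6] T [ 0.02  0.04 -0.04] t 27.88 tcp [ 0.5059 -0.1699  0.1978]
```

Emit:
play_rows(linear=[[0,0,0.25],[0,0,0.15],[0,0,0.1],[0,0,0]], twist=[[0,0,0],[0,0,0],[0,0,0],[0,0,0]])

```text
time: 28.38
tool_pos: [0.5056, -0.1702, 0.1927]
tcp_rot: [0.002, 0.719, 0.695, 0.001]
contact_force: [0.3, -1.1, -2.9]
opening: 0.295
grasp_force: 88.6
```

Emit:
play_rows(linear=[[0,0,0.06],[0,0,0]], twist=[[0,0,0],[0,0,0]])

```text
time: 28.62
tool_pos: [0.5056, -0.1702, 0.192]
tcp_rot: [0.002, 0.719, 0.695, 0.001]
contact_force: [-1.0, 0.1, -2.0]
opening: 0.293
grasp_force: 88.6
```

Emit:
play_rows(linear=[[0,0,0.06],[0,0,0]], twist=[[0,0,0],[0,0,0]])

```text
time: 28.88
tool_pos: [0.5057, -0.1703, 0.1919]
tcp_rot: [0.002, 0.719, 0.695, 0.001]
contact_force: [-2.8, -0.8, 5.6]
opening: 0.295
grasp_force: 89.8
```

Emit:
play_rows(linear=[[0,0,0.04],[0,0,0]], twist=[[0,0,0],[0,0,0]])

```text
time: 29.12
tool_pos: [0.5057, -0.1703, 0.1919]
tcp_rot: [0.002, 0.719, 0.695, 0.001]
contact_force: [-3.8, -0.1, 9.6]
opening: 0.291
grasp_force: 90.3
```

Contact. I'll open and retreat straight up.

Emit:
play_rows(linear=[[0,0,-0.05],[0,0,0],[0,0,0],[0,0,0],[0,0,0],[0,0,0]], twist=[[0,0,0],[0,0,0],[0,0,0],[0,0,0],[0,0,0],[0,0,0]], gripper=0)

```text
time: 29.88
tool_pos: [0.5056, -0.1701, 0.1915]
tcp_rot: [0.002, 0.719, 0.695, 0.001]
contact_force: [-0.4, 1.0, 0.0]
opening: 1.0
grasp_force: 0.0
```

Emit:
play_rows(linear=[[0,0,-1],[0,0,-2.5],[0,0,-3.5],[0,0,-4],[0,0,-3],[-5,0,-1],[-4,0,0],[0,0,0]], twist=[[0,0,0],[0,0,0],[0,0,0],[0,0,0],[0,0,0],[0,0,0],[0,0,0],[0,0,0]])

```text
time: 30.88
tool_pos: [0.5018, -0.262, 0.3425]
tcp_rot: [0.002, 0.72, 0.694, 0.001]
contact_force: [0.5, 1.2, -0.5]
opening: 1.003
grasp_force: 0.0
```

```bash
python3 - <<'E'
from g import *
from fit import fit
p0=np.array([.505,-.172,.045]); M=R.from_euler('z',-2,degrees=True)
for n in('wrist','scene'):
    c=cap(n); P=cloud(c); C=c['color'].astype(float); q=P-p0
    m=(np.hypot(q[...,0],q[...,1])<.055)&(q[...,2]>.009)&(q[...,2]<.13)&(C[...,0]>1.3*C[...,1])
    if m.sum()<60: print(n,m.sum()); continue
    x,e=fit(P[m],np.r_[p0,M.as_rotvec()]); K=R.from_rotvec(x[3:]).as_matrix(); print(n,m.sum(),e.round(4),x[:3].round(4),K[:,2].round(3))
save(load('scene')['color'],'end',1.5)
p,r,o=tool(); print(p,o['time'],o['opening'],o['contact_force'])
E
python3 lvl.py
```

```text
wrist 2318 0.0006 [ 0.5058 -0.1718  0.0446] [0.002 0.002 1.   ]
scene 460 0.0013 [ 0.5079 -0.1732  0.0454] [-0.006 -0.004  1.   ]
[ 0.5017009  -0.25975016  0.34185766] 30.975 1.000671775561208 [0.0511987  0.08271045 0.42106939]
wrist 0
top 429 [ 0.0008 -0.0033  0.0373] span [-0.033 -0.033] [0.033 0.034] rms 0.0025
scene 190 [-0.0048 -0.0104  0.0378] span [-0.034 -0.034] [0.006 0.034] rms 0.0026
```

View pics/end.png

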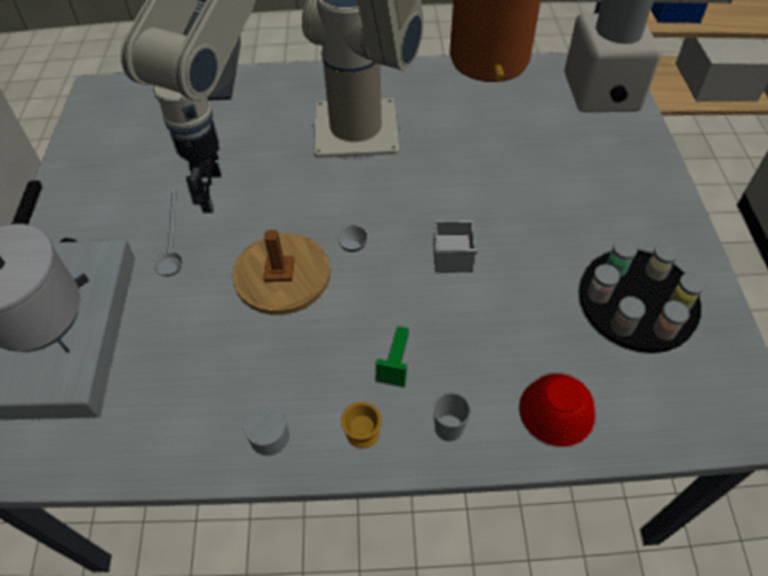

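The tamper stands upright on the chakla at (278,258) and the lid is down and level at (455,242). The katori, ladle, jars and green look-alike haven't moved, and the arm is clear.

```bash
python3 -c "
from station import manip
print(manip.close_job())"
```

```text
the job is handed in; nothing more can be done
None
```

The job is handed in at about 31 s: the lid is down at its stop and level, pressed at about 24 N at most, the tamper stands upright and released on the chakla, and in the final picture the jars, ladle and small bowl are where they were.

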